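# Read the canister's data plate, then hold its base up to the inspection camera

## Robot

A 6-joint arm with a two-finger parallel gripper is mounted at the origin on the work surface. World frame = base frame: x ahead of the robot, y to its left, z up, the work surface at z = 0. Lengths are in m, angles in rad, forces in N, time in s.
With the tool pointing down it reaches from about 0.3 to 0.875 m from the base axis. Payload 4.2 kg.
Tool frame: the origin (TCP) lies midway between the tips of the shut fingers; the grasp point (between the pads) lies 19 mm behind it; z points along the fingers, y is the line along which they close (so a half turn about z gives the same grasp; the last joint's range is limited). The gripper opens to 85 mm and grips with 20 to 120 N. Pads are 22 mm wide; open, the fingers measure 114 mm over their backs; the gripper's body (76 mm by 85 mm) begins 54 mm behind the grasp point. The pads swing forward as they close: fully open they stand 13 mm farther back than shut.
Start: joints at [1.186, 0.32, 1.565, -0, 1.257, -0.02], TCP at [0.205, 0.537, 0.231] pointing down, gripper open.
Joint ranges: [-3.11, 3.11], [-0.84, 2.01], [0.21, 2.61], [-1.34, 4.49], [0.05, 2.63], [-2.56, 2.56]. Speed limits (rad/s): [2.57, 2.57, 3.14, 3.14, 3.14, 3.14].

## Interface

Orientations are given as [roll, pitch, yaw] about the fixed x, y, z axes, in that order (R = Rz(yaw) Ry(pitch) Rx(roll)).
In Python, from workcell import bot gives the robot as it stands.
- The arm moves only by the tool arm_command, never from a script. Its argument "steps" is a list of rows, each a list of 3 entries, a list of its own where there are three numbers: the shift along the world's x, y, z in units of 8 cm (1.0 is 8 cm), then the turn, a rotation vector about the world's x, y, z in units of pi/2 rad (1.0 is pi/2 rad), then the closure, from 0 (fully open) to 1 (shut). In form: [[[dx, dy, dz], [rx, ry, rz], grip], ...]. A call has exactly 8 rows; each row shifts and turns the commanded pose from where the row before left it; what a row does not reach is not made up. A row lasts 1/10 s, in which the tool goes at most 50 mm and 8.59 degrees, less where a joint would pass 70% of its speed; a pose out of reach is approached as far as the arm can. A call with a number of a shift or a turn outside -1 to 1 is refused whole. A call with a gripper value outside its range is refused whole. The fingers move at their own pace and stop on an object; "force" is the grip in N (left out, the last holds). Time passes only in rows, so rows that do not move let the fingers close, or fill a call up. It gives the time, the measured TCP pose, the force, the opening and the grip force at its end, in the units of the state.
- bot.state(): the state, without advancing time (a new reading comes with each control period).
- bot.capture(name): name is "side" or "top"; returns a dict with "img" (400x640x3 uint8, red, green, blue), "vertical_fov" (degrees; the focal length in pixels is half the picture's height over the tangent of half this angle, whatever the lens; pixels are square), "cx", "cy" (the principal point, pixels), "k1" (the pictures are not rectified: a ray, as slopes to the right and down, at radius r is drawn at 1 + k1 r^2 times it, then the intrinsics apply), "position" and "rotation" of the camera in the world. Camera axes: x right, y down, z forward; pixel columns grow to the right and rows downward; lengths in m; the calibration is good to about 2 mm. A picture is of the moment at which its call begins. There is no depth.
- bot.close_job(): hands the job in; it is judged then, once.
Trained networks look in a picture, given as the dict that the camera call returned (one of the last four; its "shot" number tells which), for a name from the list of things; names that differ only in an ending like _2 or _b are one class to them, and where a whole thing is asked for, a point or a joint stands for the part that bears it (a point fixed in the world has none). Each returns a list of dicts, best first, with "conf" (0 to 1); they miss things now and then, are a little off and sometimes report something else, mostly with a low value. They report only what shows in the picture. A call takes as long as a camera call.
- bot.boxes_of(picture, target): "extent" ([left, top, width, height] in pixels, round what is visible of it).
- bot.cut_out(picture, target): "mask" (400x640 bool, what is visible of it) and "extent" ([left, top, width, height] in pixels, round what is visible of it).
The state is a dict: "t": time; "joint_positions": joint angles; "qvel": joint speeds; "tau": joint torques, N m; "tcp_pos": TCP position; "orientation": TCP orientation; "force": force on the tool from outside, world axes, zero at the start; "moment": the same for the moment, N m; "grip_width": finger opening in m; "finger_force": force on a finger pad.
Only numpy, scipy, OpenCV 4.12 (cv2) and the standard library are available. Lean on these libraries where they do the work, as an engineer would, in place of code of your own. Each camera call takes 0.05 s, during which the arm holds its last target. There are 200 camera calls.

## Task

Turn the canister that stands in the round nest until its data plate squarely faces the code reader and let it be read there for a second, then draw it straight up out of the nest and tip it to show its base to the tilted inspection camera. Finish while still holding it: gripped in mid-air and motionless, the base square to the lens, centred in front of it and about 100 mm from it, neither set down nor let go. Do not touch the reader or the camera, and leave the canisters in the crate, the sleeve and the ring gauge where they are.

Things in the scene. Friction and masses are not known exactly. Their poses are not given: they have to be found in the camera images.
- canister: Work piece: gold-coloured steel pressure canister, 0.35 to 0.6 kg, standing loose and upright in the nest. Body 58 mm diameter, 118 mm high, flat top; on it a round steel neck, 26 mm diameter, 118 to 162 mm above the base, then a copper outlet, 18 mm diameter, up to 174 mm. Origin: centre of the base; z along its axis to the neck; x from the axis through the middle of its data plate
- base_centre (a point): Centre of the canister's flat round base (underside)
- neck_grip (a point): Point on the canister's axis 145 mm above the base, inside the 26 mm neck, 27 mm above the flat top: grip here with the fingers pointing down along the axis, closing in any direction; fingertips 19 mm past it clear the plug on the top. About 161 mm above the table at the start
- data_plate (a point): Centre of the outer face of the data plate: aluminium, 24 mm wide, 34 mm high, square etched code, riveted to one side of the canister 30 mm from the axis, 73 mm above the base. On the canister's flat top right above the plate stands a small round plug, 7 mm wide, 5 mm high, 21 mm from the axis
- scan_station: Code-reading station, fixed to the bench: aluminium base plate 270 x 110 x 12 mm with a black round nest, a cup 86 mm outside and 63 mm inside diameter, rim 52 mm above the table; the canister stands 36 mm deep in it with 2.5 mm play all round and turns freely. Origin: on the table under the nest's axis; x points from the nest to the reader, z up
- nest_floor (a point): Centre of the nest's floor, 16 mm above the table
- code_reader: Fixed code reader on the station: grey block 55 x 45 x 58 mm with a dark window, top 118 mm above the table. Origin: centre of the window, 125 mm from the nest's axis, 89 mm above the table (the height of the data plate); x points level away from the nest, z up. The plate faces it squarely when the canister's x points along this x
- cam_stand: Stand of the inspection camera, fixed to the bench: an aluminium base plate 170 x 100 x 12 mm with two upright cheeks 90 mm high. Origin: on the table, 100 mm in front of the lens; x points (level) away from where the canister is to be held
- cam_head: Inspection camera with ring light (68 mm diameter, 6 mm behind the lens front), tilted to look up 50 degrees above level, towards the robot's side. Origin: centre of the lens front, 125 mm above the table; z is the viewing direction, out of the lens. The base is square to the lens when the canister's z is parallel to this z (neck away from the lens), centred when the base centre is on this z axis
- crate: Bystander: wooden crate 200 x 260 mm, 100 mm high, heavy, with finished canisters in its compartments. Origin: centre of its underside
- spare_a: Bystander: a finished canister like the work piece, standing in the crate. Origin: centre of its base
- spare_b: Bystander: another finished canister standing in the crate. Origin: centre of its base
- sleeve: Bystander: steel tube 60 mm in diameter and 190 mm long, lying on a low wooden saddle. Origin: centre of its underside
- ring_gauge: Bystander: flat steel ring, 82 mm outside and 59 mm inside diameter, 16 mm high, lying on the bench. Origin: centre of its underside

How it is judged:
By the outcome, as a careful person would: the job done as asked, in the order asked, and still so for the second after the job is handed in, while the arm keeps its last pose, push and grip.
It also fails if it takes over 61 s, if anything falls off the work surface, if the arm or the gripper's body presses on something with over 40 N, if the wrist force passes 120 N, or if a joint passes its speed limit or range.

## Working session

There is one attempt and no reset: what is moved stays moved. The work goes in short steps, Python scripts to look and compute and a tool call to move; the robot and the scene stay as the last step left them, time stands still between calls to the robot, and variables do not carry over. Pictures are saved under pics/ and viewed, at most 10 in all, crops included, and the job is handed in when it is done.

Besides the shell and the picture viewer there is one more tool, called after "Emit:" as a command line: name --argument value ..., lists and objects as JSON in quotes. arm_command: Moves the arm, as the interface text tells. Its arguments: {"type":"object","properties":{"steps":{"type":"array"},"force":{"type":"number"}},"required":["steps"]}

```bash
ls; mkdir -p pics; python3 - <<'E'
from workcell import bot
import cv2,numpy as np
s=bot.state(); print({k:np.round(v,3).tolist() for k,v in s.items()})
for n in ("side","top"):
    p=bot.capture(n); cv2.imwrite(f"pics/{n}0.png",p["img"][:,:,::-1])
    print(n,p["vertical_fov"],p["cx"],p["cy"],p["k1"],np.round(p["position"],4),np.round(p["rotation"],4).tolist())
    for t in ("canister","data_plate","scan_station","code_reader","cam_stand","cam_head","crate","sleeve","ring_gauge"):
        print(t,[(np.round(d["extent"]).tolist(),round(d["conf"],2)) for d in bot.boxes_of(p,t)])
E
```

```text
pics
{'t': 0.0, 'joint_positions': [1.186, 0.32, 1.566, -0.0, 1.257, -0.02], 'qvel': [0.001, 0.001, 0.002, 0.0, -0.0, 0.0], 'tau': [-0.002, -41.552, -23.415, -0.0, 0.008, -0.0], 'tcp_pos': [0.205, 0.537, 0.23], 'orientation': [-3.14, -0.0, 2.777], 'force': [-0.413, -1.376, -0.924], 'moment': [-0.001, -0.012, 0.004], 'finger_force': 0.0, 'grip_width': 0.086}
side 43.92978477921282 325.62945962705965 199.3184491023913 -0.07692991044142287 [0.1529 1.2509 1.0079] [-2.1579, -0.0003, -2.8393]
canister [([314.0, 160.0, 20.0, 37.0], 0.69)]
data_plate [([318.0, 158.0, 14.0, 36.0], 0.85)]
scan_station [([265.0, 169.0, 79.0, 42.0], 0.95)]
code_reader [([274.0, 167.0, 18.0, 22.0], 0.79)]
cam_stand [([226.0, 207.0, 61.0, 59.0], 0.62)]
cam_head []
crate [([343.0, 126.0, 60.0, 53.0], 0.65), ([225.0, 207.0, 62.0, 58.0], 0.35)]
sleeve [([274.0, 323.0, 74.0, 51.0], 0.74)]
ring_gauge [([364.0, 236.0, 26.0, 24.0], 0.81)]
top 42.25371511839697 320.7950108480932 192.45218347936435 -0.07972606082556367 [ 0.2098 -0.0083  1.8934] [-2.9561, -0.0048, -1.551]
canister [([356.0, 169.0, 20.0, 20.0], 0.72), ([352.0, 128.0, 20.0, 19.0], 0.59)]
data_plate [([360.0, 170.0, 14.0, 20.0], 0.58)]
scan_station [([344.0, 127.0, 36.0, 75.0], 0.71), ([427.0, 184.0, 84.0, 60.0], 0.56)]
code_reader [([353.0, 128.0, 20.0, 17.0], 0.76)]
cam_stand [([265.0, 123.0, 35.0, 50.0], 0.75)]
cam_head [([269.0, 131.0, 19.0, 18.0], 0.71), ([347.0, 129.0, 38.0, 73.0], 0.23)]
crate [([424.0, 183.0, 86.0, 61.0], 0.71)]
sleeve [([168.0, 201.0, 27.0, 51.0], 0.68)]
ring_gauge [([297.0, 237.0, 26.0, 25.0], 0.71), ([438.0, 213.0, 26.0, 20.0], 0.23)]
```

```bash
python3 - <<'E'
import cv2
a=cv2.imread("pics/side0.png");b=cv2.imread("pics/top0.png")
cv2.imwrite("pics/s1.png",cv2.resize(a[120:280,210:410],None,fx=3.7,fy=3.7,interpolation=cv2.INTER_CUBIC))
cv2.imwrite("pics/t1.png",cv2.resize(b[110:260,250:450],None,fx=4,fy=4,interpolation=cv2.INTER_CUBIC))
E
```

```text
(no output)
```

View pics/s1.png

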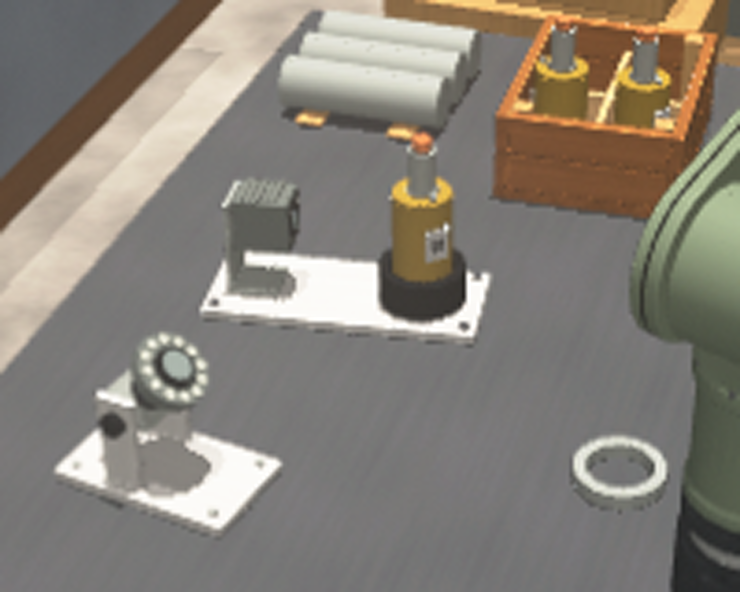

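View pics/t1.png

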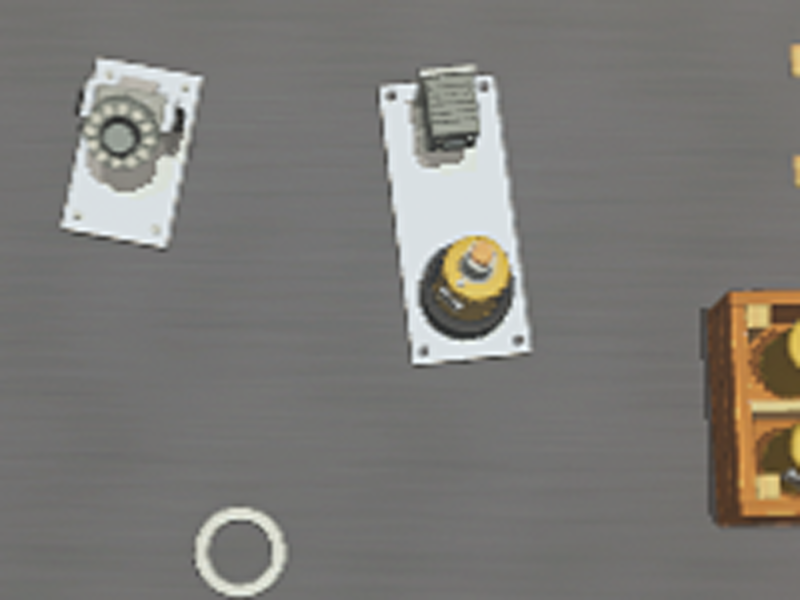

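View pics/top0.png

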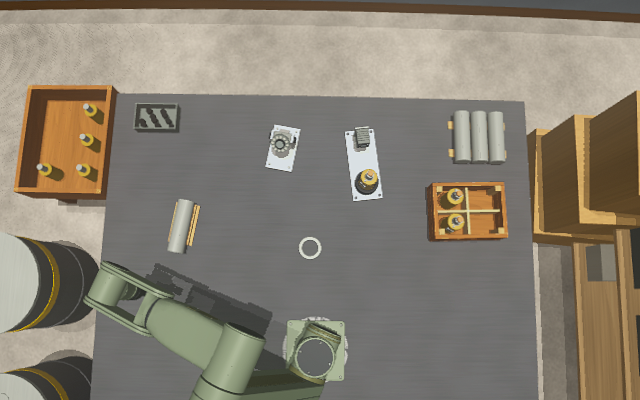

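```bash
cat > h.py <<'E'
import numpy as np, cv2
from scipy.optimize import minimize
from scipy.spatial.transform import Rotation as Ro
from workcell import bot
def grab():
    return {n:bot.capture(n) for n in("side","top")}
def proj(p,P):
    R=Ro.from_euler("xyz",p["rotation"]).as_matrix()
    q=(np.atleast_2d(P)-p["position"])@R
    s=q[:,:2]/q[:,2:]; s=s*(1+p["k1"]*(s**2).sum(1,keepdims=True))
    h=p["img"].shape[0]; f=h/2/np.tan(np.radians(p["vertical_fov"])/2)
    return s*f+[p["cx"],p["cy"]]
def box(x,y,yaw,L,W,z0,z1):
    a=np.array([(i*L/2,j*W/2) for i in(-1,1) for j in(-1,1)])
    c,s=np.cos(yaw),np.sin(yaw); a=a@np.array([[c,s],[-s,c]])+[x,y]
    return np.vstack([np.c_[a,np.full(4,z)] for z in(z0,z1)])
T=np.linspace(0,2*np.pi,60,endpoint=False)
def ring(c,n,r):
    n=n/np.linalg.norm(n); u=np.cross(n,[.3,.5,.8]);u/=np.linalg.norm(u);w=np.cross(n,u)
    return c+r*(np.outer(np.cos(T),u)+np.outer(np.sin(T),w))
def cyl(c,n,r,a,b): 
    n=np.array(n,float);return np.vstack([ring(c+n*a,n,r),ring(c+n*b,n,r)])
def contrast(p,f,P,d=1.2):
    """mean of channel inside minus outside the hull outline of projected points"""
    h=cv2.convexHull(proj(p,P).astype(np.float32))[:,0]
    e=np.roll(h,-1,0)-h; l=np.linalg.norm(e,axis=1)
    pts=[];nn=[]
    for a,b,m in zip(h,e,l):
        if m<1e-3: continue
        k=max(1,int(m*2)); t=(np.arange(k)+.5)/k
        pts.append(a+t[:,None]*b); nn.append(np.tile(np.array([b[1],-b[0]])/m,(k,1)))
    pts=np.vstack(pts);nn=np.vstack(nn)
    if ((pts-h.mean(0))*nn).sum()<0: nn=-nn
    s=lambda q:cv2.remap(f,q[:,0].astype(np.float32)[None],q[:,1].astype(np.float32)[None],cv2.INTER_LINEAR)[0]
    return np.clip(s(pts-d*nn)-s(pts+d*nn),-.5,.5).mean()
def fit(ps,ch,model,x0,step):
    F={n:ch(ps[n]["img"].astype(np.float32)/255) for n in ps}
    g=lambda v:-sum(contrast(ps[n],F[n],model(v)) for n in ps)
    best=None
    for k in range(6):
        r=minimize(g,np.array(x0)+(np.random.default_rng(k).normal(size=len(x0))*step if k else 0),method="Nelder-Mead",
          options=dict(initial_simplex=None,xatol=1e-4,fatol=1e-5,maxiter=600))
        if best is None or r.fun<best.fun: best=r
    return best.x,-best.fun
white=lambda i:i.min(2)
gold=lambda i:np.clip((i[:,:,0]-i[:,:,2])*2,0,1)
dark=lambda i:1-i.max(2)
def onplane(p,uv,z):
    from scipy.optimize import fsolve
    return fsolve(lambda v:(proj(p,[v[0],v[1],z])[0]-uv),[.6,0])
E
cat > m.py <<'E'
from h import *
ps=grab()
import pickle;pickle.dump(ps,open("ps.pkl","wb"))
g=lambda u,v,z:onplane(ps["top"],(250+u/4,110+v/4),z)
# station plate corners from the crop
A=np.array([g(380,88,.012),g(492,76,.012),g(531,350,.012),g(414,365,.012)]);print("station corners",A.round(4).tolist(),np.linalg.norm(A[0]-A[3]),np.linalg.norm(A[0]-A[1]))
c=A.mean(0);d=A[0]+A[1]-A[2]-A[3];y=np.arctan2(d[1],d[0])
B=np.array([g(98,60,.012),g(203,76,.012),g(168,247,.012),g(61,228,.012)]);print("stand",B.round(4).tolist(),np.linalg.norm(B[0]-B[3]),np.linalg.norm(B[0]-B[1]))
cb=B.mean(0);db=B[0]+B[1]-B[2]-B[3];yb=np.arctan2(db[1],db[0])
print("init",c,y,cb,yb)
for sub in (["side","top"],["side"],["top"]):
    q={n:ps[n] for n in sub};print(sub)
    st,f=fit(q,white,lambda v:box(*v,.27,.11,0,.012),[*c,y],[.004,.004,.03]);print(" station",st.round(4),f)
    cs,f=fit(q,white,lambda v:box(*v,.17,.10,0,.012),[*cb,yb],[.004,.004,.03]);print(" stand",cs.round(4),f)
    n0=st[:2]-.07*np.array([np.cos(st[2]),np.sin(st[2])])
    r,f=fit(q,gold,lambda v:cyl(np.array([*v,.016]),[0,0,1],.029,.036,.118),n0,[.005,.005]);print(" canister",r.round(4),f)
    r2,f=fit(q,dark,lambda v:cyl(np.array([*v,.0]),[0,0,1],.043,.012,.052),n0,[.005,.005]);print(" nest",r2.round(4),f)
    w=cs[2];V=np.array([-np.cos(w)*np.cos(np.radians(50)),-np.sin(w)*np.cos(np.radians(50)),np.sin(np.radians(50))])
    # ring light disc
    ini=cs[:2]
    r3,f=fit(q,white,lambda v:ring(np.array([*v,.125])-.006*V,V,.034),ini,[.01,.01]);print(" lens",r3.round(4),f)
    R=np.array([[np.cos(w),np.sin(w)],[-np.sin(w),np.cos(w)]])
    print("  lens in stand plate frame",R@(r3-cs[:2]))
    w=st[2];R=np.array([[np.cos(w),np.sin(w)],[-np.sin(w),np.cos(w)]])
    print("  canister,nest in plate frame",R@(r-st[:2]),R@(r2-st[:2]))
E
python3 m.py
```

```text
station corners [[0.7978, -0.0974], [0.8121, -0.2036], [0.5488, -0.2398], [0.5325, -0.1316]] 0.2674990270915125 0.10715885490910591
stand [[0.8199, 0.1706], [0.8061, 0.0704], [0.6393, 0.0985], [0.6554, 0.199]] 0.16693361553238306 0.10107102855670047
init [ 0.67278332 -0.16809204] 0.13247395551836008 [0.73017167 0.13462475] -0.16883947131063556
['side', 'top']
 station [ 0.6784 -0.1676  0.1328] 0.5894575119018555
 stand [ 0.735   0.1372 -0.1727] 0.5529556274414062
 canister [ 0.6024 -0.1736] 0.7153087854385376
 nest [ 0.6029 -0.1755] 0.716938316822052
 lens [0.7132 0.1468] 0.27521634101867676
  lens in stand plate frame [-0.02313387  0.0058004 ]
  canister,nest in plate frame [-0.07614739  0.00409691] [-0.07590551  0.00213881]
['side']
 station [ 0.6805 -0.171   0.1416] 0.2694947123527527
 stand [ 0.7386  0.1332 -0.1942] 0.24594557285308838
 canister [ 0.6013 -0.1688] 0.37661993503570557
 nest [ 0.6048 -0.1714] 0.3459048867225647
 lens [0.7155 0.1433] 0.2181023508310318
  lens in stand plate frame [-0.02464212  0.00537385]
  canister,nest in plate frame [-0.07808091  0.01333572] [-0.0749278   0.01023841]
['top']
 station [ 0.6757 -0.1672  0.1309] 0.3677307665348053
 stand [ 0.7342  0.138  -0.1623] 0.3740256726741791
 canister [ 0.5979 -0.174 ] 0.3842436671257019
 nest [ 0.6027 -0.1755] 0.37978634238243103
 lens [0.7495 0.1417] 0.14337556064128876
  lens in stand plate frame [0.01449048 0.0061661 ]
  canister,nest in plate frame [-0.07810291  0.00343189] [-0.07354319  0.00129473]
```

```bash
cat > m2.py <<'E'
from h import *
import pickle;ps=pickle.load(open("ps.pkl","rb"))
S,Tp=ps["side"],ps["top"]
from scipy.optimize import least_squares
sc=lambda u,v:np.array([209.63+u/3.7,119.63+v/3.7]); tc=lambda u,v:np.array([249.6+u/4,109.6+v/4])
r=least_squares(lambda P:np.r_[proj(S,P)[0]-sc(172,370),proj(Tp,P)[0]-tc(120,137)],[.7,.14,.12]);print("ring tri",r.x,r.fun)
w=-.173;c50,s50=np.cos(np.radians(50)),np.sin(np.radians(50));V=np.array([-np.cos(w)*c50,-np.sin(w)*c50,s50])
# dot-ring filter: bright at LED radius, darker at lens radius and outside
F={n:cv2.GaussianBlur(ps[n]["img"].min(2).astype(np.float32)/255,(0,0),.6) for n in ps}
def s(n,P):
    q=proj(ps[n],P).astype(np.float32);return cv2.remap(F[n],q[None,:,0],q[None,:,1],cv2.INTER_LINEAR)[0].mean()
for sub in(["side","top"],["side"],["top"]):
  best=[]
  for rl in(.024,.027,.029):
    def g(v):
        C=np.array([v[0],v[1],.125])-.006*V
        return -sum(s(n,ring(C,V,rl))-.6*s(n,ring(C,V,.015)) for n in sub)
    o=min((minimize(g,[.715+a,.143+b],method="Nelder-Mead") for a in(-.006,0,.006) for b in(-.005,.0,.005)),key=lambda o:o.fun)
    best.append((o.fun,rl,*o.x))
  print(sub,[np.round(b,4).tolist() for b in best])
C=np.array([.603,-.1755])
def plate(a):return np.array([C[0]+.03*np.cos(a),C[1]+.03*np.sin(a),.089])
def plug(a):return np.array([C[0]+.021*np.cos(a),C[1]+.021*np.sin(a),.139])
for n,u in(("S",sc(437,243)),("T",tc(452,297))):
    p=S if n=="S" else Tp
    e=[(np.linalg.norm(proj(p,plate(a))[0]-u),a) for a in np.arange(0,6.28,.02)];print("plate",n,min(e))
for n,u in(("S",sc(430,198)),("T",tc(460,283))):
    p=S if n=="S" else Tp
    e=[(np.linalg.norm(proj(p,plug(a))[0]-u),a) for a in np.arange(0,6.28,.02)];print("plug",n,min(e))
a=S["img"][130:215,295:345,::-1];b=Tp["img"][160:200,345:390,::-1];d=S["img"][200:240,235:280,::-1];e=Tp["img"][120:165,260:305,::-1]
R=lambda i,h:cv2.resize(i,(int(i.shape[1]*h/i.shape[0]),h),interpolation=cv2.INTER_NEAREST)
top=np.hstack([R(a,595),np.vstack([R(b,298),R(d,297)][:2]if False else [cv2.resize(b,(330,297),interpolation=0),cv2.resize(d,(330,298),interpolation=0)])])
cv2.imwrite("pics/z1.png",top)
E
python3 m2.py
```

```text
ring tri [0.71970283 0.14071692 0.11484572] [ 0.67834074  0.18513983 -0.18466297 -0.79708173]
['side', 'top'] [[-0.7568, 0.024, 0.7135, 0.1426], [-0.8227, 0.027, 0.7137, 0.1424], [-0.7765, 0.029, 0.7136, 0.1423]]
['side'] [[-0.4203, 0.024, 0.7141, 0.1441], [-0.4598, 0.027, 0.7146, 0.1434], [-0.4231, 0.029, 0.7149, 0.1428]]
['top'] [[-0.3721, 0.024, 0.7115, 0.1409], [-0.3948, 0.027, 0.7117, 0.1411], [-0.3902, 0.029, 0.6807, 0.1329]]
plate S (np.float64(0.10689299068709464), np.float64(2.32))
plate T (np.float64(0.9911723678544965), np.float64(2.44))
plug S (np.float64(1.0957494729681623), np.float64(2.14))
plug T (np.float64(0.5596282459784245), np.float64(2.46))
```

View pics/z1.png

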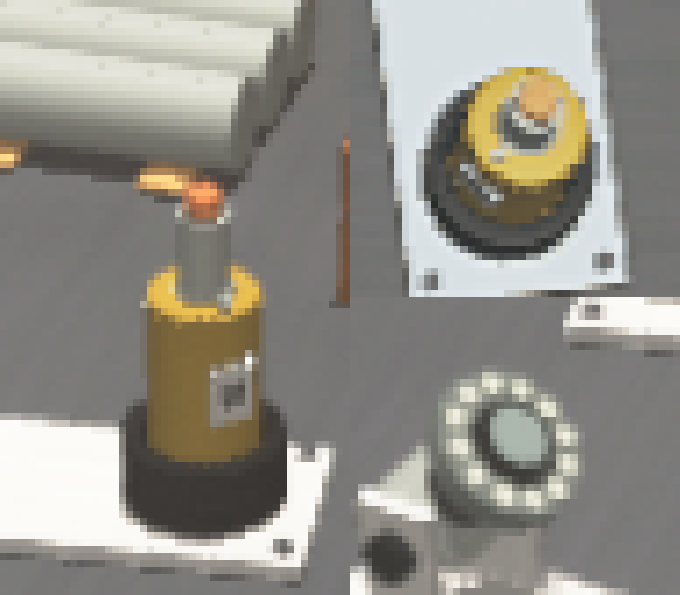

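Emit:
arm_command --steps '[[[0.274,-0.491,0.03],[0,0,-0.015],0],[[0.274,-0.491,0.03],[0,0,-0.015],0],[[0.274,-0.491,0.03],[0,0,-0.015],0],[[0.274,-0.491,0.03],[0,0,-0.015],0],[[0.274,-0.491,0.03],[0,0,-0.015],0],[[0.274,-0.491,0.03],[0,0,-0.015],0],[[0.274,-0.491,0.03],[0,0,-0.015],0],[[0.274,-0.491,0.03],[0,0,-0.015],0]]'

```text
t: 1.9
tcp_pos: [0.3811, 0.2213, 0.2509]
orientation: [3.141, 0.0, 2.588]
force: [0.4, 0.5, -0.1]
grip_width: 0.0854
finger_force: 0.0
```

Emit:
arm_command --steps '[[[0.274,-0.491,0],[0,0,-0.015],0],[[0.274,-0.491,0],[0,0,-0.015],0],[[0.274,-0.491,0],[0,0,-0.015],0],[[0.274,-0.491,0],[0,0,-0.015],0],[[0.274,-0.491,0],[0,0,-0.015],0],[[0.274,-0.491,0],[0,0,-0.015],0],[[0.274,-0.491,0],[0,0,-0.015],0],[[0.0,0.0,0],[0,0,0],0]]'

```text
t: 2.7
tcp_pos: [0.5362, -0.0563, 0.2501]
orientation: [-3.141, 0.002, 2.418]
force: [-0.9, 1.1, -0.3]
grip_width: 0.0851
finger_force: 0.0
```

Emit:
arm_command --steps '[[[0.208,-0.371,0],[0,0,-0.004],0],[[0.208,-0.371,0],[0,0,-0.004],0],[[0.208,-0.371,0],[0,0,-0.004],0],[[0.208,-0.371,0],[0,0,-0.004],0],[[0,0,0],[0,0,0],0],[[0,0,0],[0,0,0],0],[[0,0,0],[0,0,0],0],[[0,0,0],[0,0,0],0]]'

```text
t: 3.5
tcp_pos: [0.6001, -0.1695, 0.2509]
orientation: [3.141, -0.0, 2.4]
force: [-0.6, 1.1, 0.1]
grip_width: 0.0852
finger_force: 0.0
```

```bash
python3 - <<'E'
from h import *
p=bot.capture("side");s=bot.state();print(s["tcp_pos"],s["joint_positions"])
for P in ([.6028,-.175,.19],s["tcp_pos"]):print(proj(p,P))
cv2.imwrite("pics/g1.png",cv2.resize(p["img"][100:220,270:370,::-1],None,fx=4.8,fy=4.8,interpolation=0))
E
```

```text
[ 0.60014088 -0.16959883  0.25092552] [-2.94006857e-01  3.86526828e-01  1.41329732e+00  3.00328434e-04
  1.34159878e+00 -1.12280941e+00]
[[324.05896982 156.30081832]]
[[324.3072655  141.15854325]]
```

View pics/g1.png

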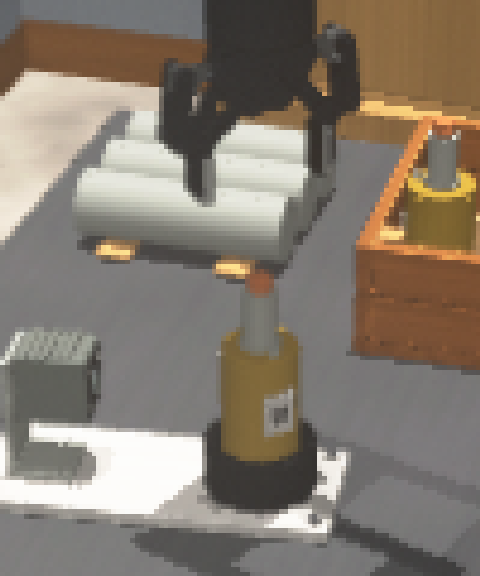

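Emit:
arm_command --steps '[[[0.034,-0.069,0],[0,0,0],0],[[0,0,0],[0,0,0],0],[[0,0,-0.227],[0,0,0],0],[[0,0,-0.227],[0,0,0],0],[[0,0,-0.227],[0,0,0],0],[[0,0,-0.227],[0,0,0],0],[[0,0,-0.227],[0,0,0],0],[[0,0,-0.227],[0,0,0],0]]'

```text
t: 4.35
tcp_pos: [0.6032, -0.1763, 0.1409]
orientation: [3.141, 0.0, 2.398]
force: [0.4, -0.8, -0.4]
grip_width: 0.0851
finger_force: 0.0
```

Emit:
arm_command --steps '[[[0,0,0],[0,0,0],0],[[0,0,0],[0,0,0],0.2],[[0,0,0],[0,0,0],0.4],[[0,0,0],[0,0,0],0.6],[[0,0,0],[0,0,0],0.8],[[0,0,0],[0,0,0],1],[[0,0,0],[0,0,0],1],[[0,0,0],[0,0,0],1]]' --force 60

```text
t: 5.15
tcp_pos: [0.6038, -0.1765, 0.1426]
orientation: [3.141, 0.002, 2.398]
force: [-0.7, 0.4, 6.0]
grip_width: 0.0248
finger_force: 59.2
```

Emit:
arm_command --steps '[[[0,0,0],[0,0,-0.03],1],[[0,0,0],[0,0,-0.06],1],[[0,0,0],[0,0,-0.06],1],[[0,0,0],[0,0,-0.06],1],[[0,0,0],[0,0,-0.06],1],[[0,0,0],[0,0,-0.06],1],[[0,0,0],[0,0,-0.05],1],[[0,0,0],[0,0,0],1]]'

```text
t: 5.95
tcp_pos: [0.6037, -0.1765, 0.1426]
orientation: [3.14, 0.001, 1.8]
force: [0.3, 0.1, 6.3]
grip_width: 0.0245
finger_force: 59.6
```

```bash
cat > pl.py <<'E'
from h import *
import sys
p=bot.capture("side");s=bot.state();yaw=s["orientation"][2];print(np.round(s["tcp_pos"],4),np.round(s["orientation"],4),s["force"],s["grip_width"])
C=np.array(s["tcp_pos"][:2])
def corners(a,w=.012,h=.017,z=.089):
    n=np.array([np.cos(a),np.sin(a)]);t=np.array([-n[1],n[0]])
    return np.array([[*(C+.03*n+i*w*t),z+j*h] for i,j in((-1,-1),(1,-1),(1,1),(-1,1))])
F=1-gold(p["img"].astype(np.float32)/255)
res=[]
for a in np.arange(.3,3.2,.01):
    res.append((max(contrast(p,F,corners(a)+[0,0,dz]) for dz in(-.002,0,.002)),a))
b=max(res);print("plate angle",b, "minus yaw",b[1]-yaw)
m=bot.cut_out(p,"data_plate")
print([(np.round(d["extent"],1),round(d["conf"],2)) for d in m], proj(p,corners(b[1])).round(1).tolist())
im=p["img"][110:220,280:370,::-1]
cv2.imwrite(f"pics/{sys.argv[1]}.png",cv2.resize(im,None,fx=5,fy=5,interpolation=0))
E
python3 pl.py r1
```

```text
[ 0.6037 -0.1765  0.1426] [3.1401e+00 1.0000e-03 1.8009e+00] [-0.24378882  0.52339748  6.23655748] 0.02472584212350303
plate angle (np.float32(0.39237013), np.float64(1.7200000000000013)) minus yaw -0.08087382365871387
[(array([364.1, 237.4,  25.8,  20. ]), 0.69), (array([375.2, 126.6,  13.5,  27.8]), 0.18)] [[319.3, 189.4], [326.1, 190.0], [326.1, 181.7], [319.2, 181.2]]
```

View pics/r1.png

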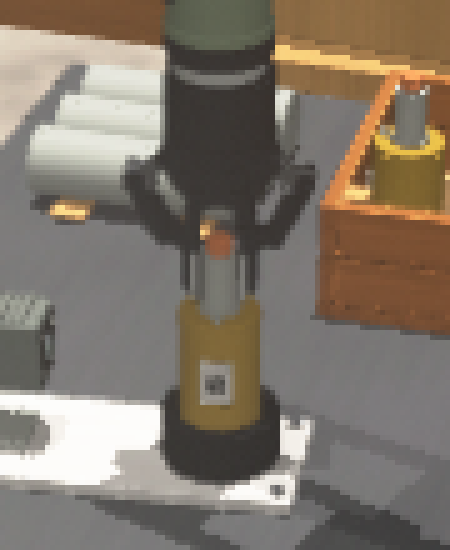

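Emit:
arm_command --steps '[[[0,0,0],[0,0,-0.03],1],[[0,0,0],[0,0,-0.06],1],[[0,0,0],[0,0,-0.06],1],[[0,0,0],[0,0,-0.06],1],[[0,0,0],[0,0,-0.05],1],[[0,0,0],[0,0,-0.04],1],[[0,0,0],[0,0,0],1],[[0,0,0],[0,0,0],1]]'

```text
t: 6.85
tcp_pos: [0.6037, -0.1765, 0.1426]
orientation: [3.14, 0.0, 1.33]
force: [-0.1, -0.6, 5.6]
grip_width: 0.0249
finger_force: 59.6
```

```bash
cat > pl2.py <<'E'
from h import *
import sys,pickle
s=bot.state();p=bot.capture("side");yaw=s["orientation"][2];print(np.round(s["tcp_pos"],4),yaw)
C=np.array(s["tcp_pos"][:2]);I=p["img"].astype(np.float32)/255
G=gold(I)
# lateral body centre: shift C along camera right until gold body outline fits
az=np.arctan2(*(np.array(p["position"][:2])-C)[::-1]);rt=-np.array([np.sin(az),-np.cos(az)])
body=lambda c:cyl(np.array([*c,.016]),[0,0,1],.029,.036,.112)
def lat(c):return contrast(p,G,body(c))
k=np.arange(-.006,.0061,.0004);v=[lat(C+x*rt) for x in k];dx=k[np.argmax(v)]
B=C+dx*rt
def corners(a,dz=0):
    n=np.array([np.cos(a),np.sin(a)]);t=np.array([-n[1],n[0]])
    return np.array([[*(B+.03*n+i*.012*t),.089+dz+j*.017] for i,j in((-1,-1),(1,-1),(1,1),(-1,1))])
A=np.arange(az-1.3,az+1.3,.005)
sc=np.array([max(contrast(p,1-G,corners(a,dz),1.) for dz in(-.003,0,.003)) for a in A])
w=np.where(sc>sc.max()-.03*sc.max())[0]
# centroid of low-saturation pixels within the body silhouette, in the plate's height band
h=cv2.convexHull(proj(p,body(B)).astype(np.float32))[:,0]
g=cv2.resize(I,None,fx=1,fy=1);sat=(I[:,:,0]-I[:,:,2])
rows=slice(int(proj(p,[*B+.03*np.array([np.cos(az),np.sin(az)]),.103])[0,1]),int(proj(p,[*B+.03*np.array([np.cos(az),np.sin(az)]),.075])[0,1])+1)
u0,u1=h[:,0].min(),h[:,0].max();cols=np.arange(int(u0)+1,int(u1))
rel=np.clip(.25-sat[rows][:,cols],0,.25).sum(0);uc=(rel*cols).sum()/rel.sum()
e=[abs(proj(p,[*B+.03*np.array([np.cos(a),np.sin(a)]),.089])[0,0]-uc) for a in A]
print("dx",dx,"az",az,"outline",A[w].mean(),A[w].min(),A[w].max(),"centroid",A[int(np.argmin(e))],"| minus yaw:",A[w].mean()-yaw,A[int(np.argmin(e))]-yaw)
print(np.round(rel,2).tolist(),u0,u1)
E
python3 pl2.py
```

```text
[ 0.6037 -0.1765  0.1426] 1.3297512679363543
dx -0.003199999999999999 az 1.8767054643767753 outline 1.396705464376776 1.371705464376776 1.421705464376776 centroid 1.336705464376776 | minus yaw: 0.06695419644042166 0.006954196440421612
[1.3700000047683716, 1.0299999713897705, 1.5299999713897705, 1.659999966621399, 1.6399999856948853, 1.6399999856948853, 1.5499999523162842, 0.9100000262260437, 0.009999999776482582, 0.0, 0.0, 0.0, 0.0, 0.0, 0.029999999329447746, 0.1599999964237213] 314.76947 331.35504
```

```bash
cat > pl3.py <<'E'
from h import *
def measure(verbose=True):
    s=bot.state();p=bot.capture("side");yaw=s["orientation"][2];C=np.array(s["tcp_pos"][:2]);I=p["img"].astype(np.float32)/255
    az=np.arctan2(*(np.array(p["position"][:2])-C)[::-1]);f=np.array([np.cos(az),np.sin(az)])
    sat=(I[:,:,0]-I[:,:,2])
    row=lambda z:proj(p,[*C+.029*f,z])[0,1]
    def cross(prof,lev):
        i=np.where(prof>lev)[0];a,b=i[0],i[-1]
        return a-(prof[a]-lev)/(prof[a]-prof[a-1]), b+(prof[b]-lev)/(prof[b]-prof[b+1])
    cols=np.arange(308,342)
    eb=[]
    for r in list(range(int(np.ceil(row(.130))),int(row(.110))+1))+list(range(int(np.ceil(row(.068))),int(row(.060))+1)):
        q=sat[r,cols]; a,b=cross(q,q.max()*.5); eb.append((a+308,b+308,r))
    eb=np.array(eb)
    pc=[]
    for r in range(int(np.ceil(row(.102))),int(row(.077))+1):
        q=np.clip(.5*np.median(sat[r,cols][sat[r,cols]>.2])*2-sat[r,cols],0,None)
        l,rr=eb[:,0].mean(),eb[:,1].mean(); m=(cols>l+1.)&(cols<rr-1.)
        q=np.where(m,q,0); q[q<.12]=0; pc.append(((q*cols).sum()/q.sum(),r))
    if verbose:print(eb.round(2).tolist(),np.round(pc,2).tolist())
    L,R=np.median(eb[:,0]),np.median(eb[:,1]);c=(L+R)/2;k=.029/((R-L)/2);o=np.median([x[0] for x in pc])-c
    a=az-np.arcsin(o*k/.03) *-1
    print("yaw",yaw,"L,R",L,R,"off mm",o*k*1000,"plate angle",a,"minus yaw",a-yaw); return a-yaw
if __name__=="__main__":measure()
E
python3 pl3.py
```

```text
[[315.44, 331.41, 176.0], [315.45, 331.41, 177.0], [315.48, 331.35, 178.0], [315.46, 331.37, 179.0], [315.7, 331.36, 180.0], [315.64, 331.19, 191.0], [315.63, 331.16, 192.0]] [[319.33, 183.0], [319.31, 184.0], [319.29, 185.0], [319.32, 186.0], [319.33, 187.0], [319.37, 188.0]]
yaw 1.3297790874357691 L,R 315.4807694554329 331.3555554449558 off mm -14.961812032569442 plate angle 1.3545775024103515 minus yaw 0.02479841497458235
```

```bash
python3 - <<'E'
import pl3,pickle,numpy as np,cv2
from h import *
ps=pickle.load(open("ps.pkl","rb"))["side"]
r1=dict(ps);im=np.zeros_like(ps["img"]);im[110:220,280:370]=cv2.imread("pics/r1.png")[2::5,2::5,::-1];r1["img"]=im
class B:pass
for p,y in((ps,2.398),(r1,1.8009)):
    b=B();b.state=lambda:{"orientation":[0,0,y],"tcp_pos":[.6037,-.1765,.142]};b.capture=lambda n:p
    pl3.bot=b;pl3.measure(False)
E
```

```text
yaw 2.398 L,R 315.6212121248245 331.58823519945145 off mm 14.243086252945426 plate angle 2.3714308229215053 minus yaw -0.02656917707849482
yaw 1.8009 L,R 315.6470590531826 331.42999988794327 off mm -3.6787911843263825 plate angle 1.7537928632897424 minus yaw -0.04710713671025757
```

Emit:
arm_command --steps '[[[0,0,0],[0,0,-0.03],1],[[0,0,0],[0,0,-0.06],1],[[0,0,0],[0,0,-0.06],1],[[0,0,0],[0,0,-0.06],1],[[0,0,0],[0,0,-0.06],1],[[0,0,0],[0,0,-0.06],1],[[0,0,0],[0,0,-0.06],1],[[0,0,0],[0,0,-0.06],1]]'

```text
t: 7.75
tcp_pos: [0.6037, -0.1764, 0.1426]
orientation: [3.14, -0.001, 0.62]
force: [-0.0, 0.9, 5.9]
grip_width: 0.0242
finger_force: 59.6
```

Emit:
arm_command --steps '[[[0,0,0],[0,0,-0.06],1],[[0,0,0],[0,0,-0.06],1],[[0,0,0],[0,0,-0.06],1],[[0,0,0],[0,0,-0.06],1],[[0,0,0],[0,0,-0.04],1],[[0,0,0],[0,0,-0.02],1],[[0,0,0],[0,0,-0.003],1],[[0,0,0],[0,0,0],1]]'

```text
t: 8.55
tcp_pos: [0.6035, -0.176, 0.1426]
orientation: [3.141, -0.001, 0.148]
force: [-0.8, 1.6, 6.4]
grip_width: 0.0241
finger_force: 59.6
```

Emit:
arm_command --steps '[[[0,0,0],[0,0,0],1],[[0,0,0],[0,0,0],1],[[0,0,0],[0,0,0],1],[[0,0,0],[0,0,0],1],[[0,0,0],[0,0,0],1],[[0,0,0],[0,0,0],1],[[0,0,0],[0,0,0],1],[[0,0,0],[0,0,0],1]]'

```text
t: 9.35
tcp_pos: [0.6035, -0.176, 0.1426]
orientation: [3.141, -0.001, 0.148]
force: [-0.3, 0.6, 6.4]
grip_width: 0.0244
finger_force: 59.6
```

Emit:
arm_command --steps '[[[0,0,0],[0,0,0],1],[[0,0,0],[0,0,0],1],[[0,0,0],[0,0,0],1],[[0,0,0],[0,0,0],1],[[0,0,0],[0,0,0],1],[[0,0,0],[0,0,0],1],[[0,0,0],[0,0,0],1],[[0,0,0],[0,0,0],1]]'

```text
t: 10.15
tcp_pos: [0.6035, -0.176, 0.1426]
orientation: [3.141, -0.001, 0.148]
force: [-0.9, 1.6, 6.3]
grip_width: 0.0247
finger_force: 59.6
```

Emit:
arm_command --steps '[[[0,0,0.1],[0,0,0],1],[[0,0,0.2],[0,0,0],1],[[0,0,0.3],[0,0,0],1],[[0,0,0.4],[0,0,0],1],[[0,0,0.4],[0,0,0],1],[[0,0,0.4],[0,0,0],1],[[0,0,0.4],[0,0,0],1],[[0,0,0.3],[0,0,0],1]]' --force 80

```text
t: 10.95
tcp_pos: [0.6028, -0.1762, 0.3423]
orientation: [-3.141, 0.001, 0.147]
force: [0.8, -0.8, -5.6]
grip_width: 0.0242
finger_force: 78.9
```

Emit:
arm_command --steps '[[[-0.04,0.14,0.02],[0,0,0.04],1],[[-0.08,0.28,0.02],[0,0,0.04],1],[[-0.08,0.28,0.02],[0,0,0.04],1],[[-0.08,0.28,0.02],[0,0,0.04],1],[[-0.08,0.28,0.02],[0,0,0.04],1],[[-0.08,0.28,0.02],[0,0,0.04],1],[[-0.08,0.28,0.02],[0,0,0.04],1],[[-0.08,0.28,0.02],[0,0,0.04],1]]'

```text
t: 11.75
tcp_pos: [0.5541, -0.0074, 0.3528]
orientation: [-3.139, 0.003, 0.652]
force: [-0.3, 0.5, -4.7]
grip_width: 0.0242
finger_force: 79.0
```

Emit:
arm_command --steps '[[[-0.08,0.28,0.02],[-0.0096,-0.0547,0],1],[[-0.08,0.28,0.02],[-0.0096,-0.0547,0],1],[[-0.08,0.28,0.03],[-0.0096,-0.0547,0],1],[[-0.08,0.28,0.03],[-0.0096,-0.0547,0],1],[[-0.08,0.28,0.03],[-0.0096,-0.0547,0],1],[[-0.08,0.28,0.03],[-0.0096,-0.0547,0],1],[[-0.08,0.28,0.03],[-0.0096,-0.0547,0],1],[[-0.04,0.14,0.03],[-0.0093,-0.0549,0],1]]'

```text
t: 12.55
tcp_pos: [0.5051, 0.1605, 0.3698]
orientation: [2.591, -0.451, 0.779]
force: [0.5, -1.6, -5.5]
grip_width: 0.0244
finger_force: 79.7
```

```bash
cat > f.py <<'E'
from h import *
s=bot.state()
lens=np.array([.7137,.1417,.125]);w=-.173;c,q=np.cos(np.radians(50)),np.sin(np.radians(50))
V=np.array([-np.cos(w)*c,-np.sin(w)*c,q]);tgt=lens+.2266*V
R=Ro.from_euler("xyz",s["orientation"]);z=R.as_matrix()[:,2]
ax=np.cross(z,-V);ang=np.arcsin(np.linalg.norm(ax))
print("q",np.round(s["joint_positions"],3),"tcp",np.round(s["tcp_pos"],4),"force",np.round(s["force"],1),s["t"],s["grip_width"])
print("shift units",((tgt-s["tcp_pos"])/.08).round(3),"turn units",(ax/max(np.linalg.norm(ax),1e-9)*ang/(np.pi/2)).round(4))
E
python3 f.py
```

```text
q [ 0.541 -0.067  1.861 -0.581  0.874  1.733] tcp [0.5051 0.1605 0.3698] force [ 0.5 -1.6 -5.5] 12.55 0.02444956411600661
shift units [ 0.814  0.079 -0.89 ] turn units [ 0.0003 -0.0012  0.0004]
```

Emit:
arm_command --steps '[[[0.06,0.006,-0.065],[0,0,0],1],[[0.13,0.013,-0.142],[0,0,0],1],[[0.13,0.013,-0.142],[0,0,0],1],[[0.13,0.013,-0.142],[0,0,0],1],[[0.13,0.013,-0.142],[0,0,0],1],[[0.12,0.011,-0.132],[0,-0.001,0],1],[[0.08,0.007,-0.088],[0,0,0],1],[[0.034,0.003,-0.037],[0,0,0],1]]'

```text
t: 13.35
tcp_pos: [0.5728, 0.1657, 0.2992]
orientation: [2.59, -0.451, 0.779]
force: [-0.6, 0.1, -5.6]
grip_width: 0.0241
finger_force: 79.9
```

Emit:
arm_command --steps '[[[0,0,0],[0,0,0],1],[[0,0,0],[0,0,0],1],[[0,0,0],[0,0,0],1],[[0,0,0],[0,0,0],1],[[0,0,0],[0,0,0],1],[[0,0,0],[0,0,0],1],[[0,0,0],[0,0,0],1],[[0,0,0],[0,0,0],1]]'

```text
t: 14.15
tcp_pos: [0.5723, 0.1661, 0.3008]
orientation: [2.589, -0.454, 0.78]
force: [0.4, 0.5, -4.7]
grip_width: 0.0243
finger_force: 79.9
```

```bash
python3 f.py; cat > g.py <<'E'
from h import *
ps=grab();s=bot.state()
Rm=Ro.from_euler("xyz",s["orientation"]).as_matrix();z=-Rm[:,2];t=np.array(s["tcp_pos"])
def ax(v):
    d=z+v[2]*Rm[:,0]+v[3]*Rm[:,1];d/=np.linalg.norm(d);return t-.1266*d+v[0]*Rm[:,0]+v[1]*Rm[:,1],d
def mod(v):
    b,d=ax(v);return cyl(b,d,.029,0,.118)
for sub in(["side","top"],["side"],["top"]):
    v,f=fit({n:ps[n] for n in sub},gold,mod,[0,0,0,0],[.004,.004,.06,.06]);b,d=ax(v)
    print(sub,"offset/tilt in tool frame",v.round(4),f,"base",b.round(4),"axis",d.round(3),"nominal axis",z.round(3))
ims=[]
for n,(x,y) in(("side",(215,140)),("top",(250,100))):
    im=ps[n]["img"][y:y+120,x:x+100,::-1].copy();im=cv2.resize(im,None,fx=4,fy=4,interpolation=0)
    h=cv2.convexHull(proj(ps[n],mod([0,0,0,0])).astype(np.float32))[:,0]
    cv2.polylines(im,[((h-[x,y]+.5)*4).astype(int)],True,(0,0,255),1);ims.append(im)
cv2.imwrite("pics/f1.png",np.hstack(ims))
E
python3 g.py
```

```text
q [ 0.471  0.08   1.892 -0.655  0.687  1.805] tcp [0.5723 0.1661 0.3008] force [ 0.4  0.5 -4.7] 14.15 0.02429522748167567
shift units [-0.026  0.009 -0.028] turn units [ 0.0001  0.001  -0.    ]
['side', 'top'] offset/tilt in tool frame [ 0.0007 -0.0007 -0.0004  0.0005] 0.6848199367523193 base [0.6528 0.1531 0.2039] axis [-0.634  0.11   0.765] nominal axis [-0.634  0.111  0.765]
['side'] offset/tilt in tool frame [ 0.0065 -0.0052  0.0415 -0.0376] 0.33774271607398987 base [0.6532 0.1533 0.2044] axis [-0.623  0.166  0.764] nominal axis [-0.634  0.111  0.765]
['top'] offset/tilt in tool frame [0.0028 0.0034 0.0207 0.0449] 0.3594941794872284 base [0.6517 0.154  0.2031] axis [-0.601  0.089  0.794] nominal axis [-0.634  0.111  0.765]
```

View pics/f1.png

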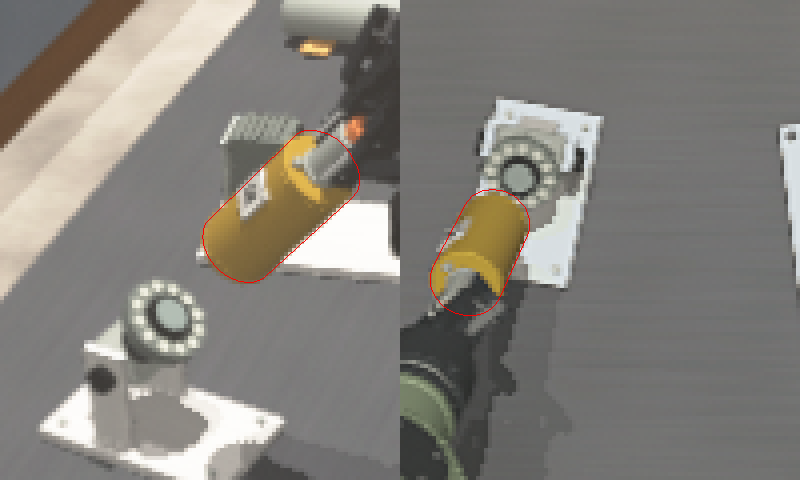

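Emit:
arm_command --steps '[[[-0.026,0.009,-0.028],[0,0.001,0],1],[[0,0,0],[0,0,0],1],[[0,0,0],[0,0,0],1],[[0,0,0],[0,0,0],1],[[0,0,0],[0,0,0],1],[[0,0,0],[0,0,0],1],[[0,0,0],[0,0,0],1],[[0,0,0],[0,0,0],1]]'

```text
t: 15.05
tcp_pos: [0.5703, 0.1668, 0.2985]
orientation: [2.59, -0.452, 0.78]
force: [-0.1, -0.5, -4.9]
grip_width: 0.0241
finger_force: 79.9
```

```bash
python3 f.py; python3 -c "
from workcell import bot;import numpy as np
print(np.abs(bot.state()['qvel']).max(),bot.close_job())"
```

```text
q [ 0.474  0.08   1.897 -0.658  0.686  1.812] tcp [0.5703 0.1668 0.2985] force [-0.1 -0.5 -4.9] 15.05 0.02408162087601304
shift units [-0.001 -0.     0.001] turn units [0.0001 0.     0.0001]
the job is handed in; nothing more can be done
0.001600326429553122 None
```

The job is handed in at about 15 s: the canister's plate was held facing the reader for 1.6 s (by measured angle, about 1° uncertain; out of camera view there), then it was lifted straight out and is held motionless, base square to the lens, centred and about 100 mm away by my measurements; no verdict was returned.

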